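# Switch on the bench isolator and close its sloping box

### The job

In the open switch box on the bench, throw the switch handle fully over to the other side (from the robot's left to its right). Then pick up the loose cover plate by its handle and seat it flat on the box's sloping face, both pins through its holes, and leave it there. Leave the wrench, the tin and the brush pot where they are.

Things in the scene. Friction and masses are not known exactly. Their poses are not given: they have to be found in the camera images.
- box: Open grey switch box on a fixed bracket, 126 x 196 mm across the face, 75 mm deep, 5 mm walls. Its open face slopes 30 degrees from level, looking up and back to the robot. Origin: centre of the open face, in the rim plane, 102 mm above the bench. z: straight out of the face; x: up the slope; y: level, along the 196 mm side, to the robot's left. Two pins stand out of the face (see pin0, pin1)
- pin0 (a point): Tip of the steel pin at box (x, y) = (45, 80) mm. Both pins are 10 mm thick, stand 16 mm out of the rim plane along the box's z and taper over the last 7 mm to 4 mm at the tip. Each stands on a solid post, 26 mm square, that fills that corner of the box up to the rim
- pin1 (a point): Tip of the other, equal pin, at box (x, y) = (-45, -80) mm
- switch_base (a point): Centre of the top of the black switch base (56 mm along the box's x, 70 mm along y), 56 mm below the rim at box (0, 0, -56) mm. Beside it small brass studs reach up to 62 mm below the rim. Above these and between the posts (|x| < 30 mm, |y| < 90 mm) the inside holds only the switch handle
- switch (a joint): Angle of the switch handle in the box, rad: 0 leaning 0.5 rad to the box's +y side (off), 1.0 leaning 0.5 rad to its -y side (on, at the stop). It turns about an axis along the box's x at box (y, z) = (0, -64) mm, has a steady friction of about 2 N at the tip and stays where it is left
- switch_tip (a point): Middle of the switch's black crossbar grip (56 mm along the box's x, 16 x 16 mm thick), 44 mm from the switch's axis. Under it is a steel stem 14 x 10 mm. The crossbar stays at least 10 mm below the rim
- cover: Loose grey cover plate, 130 (x) x 200 (y) x 5 mm, about 0.25 kg, lying flat on the bench, handle up. Origin: centre of its underside; z to the handle side. Two 15 mm through holes at (x, y) = (45, 80) and (-45, -80) mm fit the box's pins; half a turn about z fits as well. Seated, its origin and axes coincide with the box's
- cover_handle (a point): Centre of the cover's black bridge handle, 27 mm above the underside. The bar runs along the cover's y over its centre: 100 mm long, 22 mm wide (x), from 17 to 37 mm above the underside, on a 16 mm long foot at each end
- wrench: Steel wrench, 170 mm long, lying on the bench between the two (bystander). Origin: centre of its underside
- tin: Low round pale metal tin, 74 mm across, 50 mm high (bystander). Origin: centre of its underside
- brushpot: Dark steel pot, 90 mm across, 85 mm high, with sticks that reach 190 mm high (bystander). Origin: centre of its underside
Not all that is in view belongs to the job. What is meant by the cover is not green or orange, and is the smaller of those in its own colour.

How it is judged:
By the outcome, as a careful person would: the job done as asked, in the order asked, and still so for the second after the job is handed in, with the robot touching nothing.
It also fails if it takes over 51 s, if anything falls off the work surface, if the arm or the gripper's body presses on something with over 40 N, if the wrist force passes 120 N, or if a joint passes its speed limit or range.

### The arm

A 6-joint arm with a two-finger parallel gripper is mounted at the origin on the work surface. World frame = base frame: x ahead of the robot, y to its left, z up, the work surface at z = 0. Lengths are in mm, angles in degrees, forces in N, time in s.
With the tool pointing down it reaches from about 350 to 850 mm from the base axis. Payload 8.1 kg.
Tool frame: the origin (TCP) lies midway between the tips of the shut fingers; the grasp point (between the pads) lies 19 mm behind it; z points along the fingers, y is the line along which they close (so a half turn about z gives the same grasp; the last joint's range is limited). The gripper opens to 85 mm and grips with 20 to 120 N. Pads are 22 mm wide; open, the fingers measure 114 mm over their backs; the gripper's body (76 mm by 85 mm) begins 54 mm behind the grasp point. The pads swing forward as they close: fully open they stand 13 mm farther back than shut.
Start: joints at [58.19, 7.471, 85.268, -0, 87.261, -4.893], TCP at [271.605, 535.01, 231.292] pointing down, gripper open.
Joint ranges: [-169.43, 169.43], [-51.17, 129.36], [1.28, 143.12], [-76.62, 256.62], [0, 156.53], [-152.29, 152.29]. Speed limits (degrees/s): [136.94, 136.94, 159.86, 180, 180, 180].

### API

Orientations are given as [roll, pitch, yaw] about the fixed x, y, z axes, in that order (R = Rz(yaw) Ry(pitch) Rx(roll)).
In Python, from bench import sensors, optics, r gives the robot as it stands.
- The arm moves only by the tool apply_moves, never from a script. Its argument "targets" is a list of rows, each a list of 7 numbers: the shift along the tool's x, y, z in mm, then the turn, a rotation vector about the tool's x, y, z in rad, then the closure, from 0 (fully open) to 1 (shut). In form: [[x, y, z, wx, wy, wz, claw], ...]. A call has 1 to 20 rows; each row shifts and turns the commanded pose from where the row before left it, along the tool's axes as they then stand; what a row does not reach is not made up. A row lasts 1/8 s, in which the tool goes at most 62.5 mm and 10.7 degrees, less where a joint would pass 70% of its speed; a pose out of reach is approached as far as the arm can. A call is refused whole if a number of a shift passes 62.5 or a number of a turn 0.188, either way. A call with a gripper value outside its range is refused whole. The fingers move at their own pace and stop on an object; "force" is the grip in N (left out, the last holds). Time passes only in rows, so rows that do not move let the fingers close. It gives the time, the measured TCP pose, the force, the opening and the grip force at its end, in the units of the state.
- sensors.sense(): the state, without advancing time (a new reading comes with each control period).
- optics.snapshot(name): name is "scene" or "top" or "wrist"; returns the picture (420x560x3 uint8, red, green, blue); there is no depth.
- optics.get_calibration(name): a dict with "camera_matrix" (3x3 intrinsics, pixels), "pose" (4x4, takes a point from camera to world coordinates). Camera axes: x right, y down, z forward; pixel columns grow to the right and rows downward; lengths in mm; the calibration is good to about 2 mm. The wrist camera is an equidistant fisheye: a pixel r from the principal point sees the ray r / f radians off the axis. A picture is of the moment at which its call begins: read the wrist's pose just before it. get_calibration takes no time and is no camera call; for the wrist camera it gives the pose at the moment of the call.
- r.hand_in(): hands the job in; it is judged then, once.
The state is a dict: "time": time; "joint_pos": joint angles; "qd": joint speeds; "joint_efforts": joint torques, N m; "tool_pos": TCP position; "tcp_rot": TCP orientation; "ft_force": force on the tool from outside, world axes, zero at the start; "wrist_torque": the same for the moment, N m; "finger_gap": finger opening in mm; "grip_force": force on a finger pad.
Only numpy, scipy, OpenCV 4.12 (cv2) and the standard library are available. Lean on these libraries where they do the work, as an engineer would, in place of code of your own. Each camera call takes 0.05 s, during which the arm holds its last target. There are 200 camera calls.

## Working session

There is one attempt and no reset: what is moved stays moved. The work goes in short steps, Python scripts to look and compute and a tool call to move; the robot and the scene stay as the last step left them, time stands still between calls to the robot, and variables do not carry over. Pictures are saved under pics/ and viewed, at most 10 in all, crops included, and the job is handed in when it is done.

Besides the shell and the picture viewer there is one more tool, called after "Emit:" as name(argument=value, ...), one argument or row to a line, values as JSON. apply_moves: Moves the arm, as the interface text tells. Its arguments: {"type":"object","properties":{"targets":{"type":"array"},"force":{"type":"number"}},"required":["targets"]}

```bash
ls; mkdir -p pics
python3 - <<'E'
from bench import sensors, optics, r
import cv2,json
for n in ["scene","top"]:
    im=optics.snapshot(n); cv2.imwrite(f"pics/{n}0.png",im[:,:,::-1])
    c=optics.get_calibration(n); print(n,c)
print(sensors.sense())
E
```

```text
pics
scene {'camera_matrix': array([[393.72231165,   0.        , 285.70410625],
       [  0.        , 393.72231165, 205.17263906],
       [  0.        ,   0.        ,   1.        ]]), 'pose': array([[-8.88768901e-01,  3.15382663e-01, -3.32601288e-01,
         8.33540078e+02],
       [ 4.57902824e-01,  6.43179859e-01, -6.13713836e-01,
         5.99705703e+02],
       [ 2.03677455e-02, -6.97748841e-01, -7.16052869e-01,
         7.74912934e+02],
       [ 0.00000000e+00,  0.00000000e+00,  0.00000000e+00,
         1.00000000e+00]])}
top {'camera_matrix': array([[395.79427537,   0.        , 283.0795972 ],
       [  0.        , 395.79427537, 204.96284097],
       [  0.        ,   0.        ,   1.        ]]), 'pose': array([[ 1.42208792e-02, -9.95616325e-01,  9.24440373e-02,
         4.49415332e+02],
       [-9.99887008e-01, -1.37093078e-02,  6.16656086e-03,
         2.07030159e+01],
       [-4.87218491e-03, -9.25212857e-02, -9.95698787e-01,
         1.05982525e+03],
       [ 0.00000000e+00,  0.00000000e+00,  0.00000000e+00,
         1.00000000e+00]])}
{'time': 0.1, 'joint_pos': array([ 5.81890667e+01,  7.50988107e+00,  8.53237292e+01,  1.70833889e-03,
        8.72628328e+01, -4.89223015e+00]), 'qd': array([ 0.06176219, -0.1107031 , -0.09988485, -0.01671154, -0.10748334,
       -0.08360943]), 'joint_efforts': array([ 1.06197993e-03, -5.70950568e+01, -5.01939690e+01, -2.21779960e-04,
        8.14622326e-03,  6.51077085e-05]), 'tool_pos': array([271.33129207, 534.57874342, 230.35211895]), 'tcp_rot': array([-1.79904054e+02, -9.92486600e-03,  1.53081206e+02]), 'ft_force': array([-0.33525583,  0.00359314, -0.44862958]), 'wrist_torque': array([-0.00832338, -0.00249641, -0.04793851]), 'grip_force': 0.0, 'finger_gap': 85.26917401005369}
```

View pics/scene0.png

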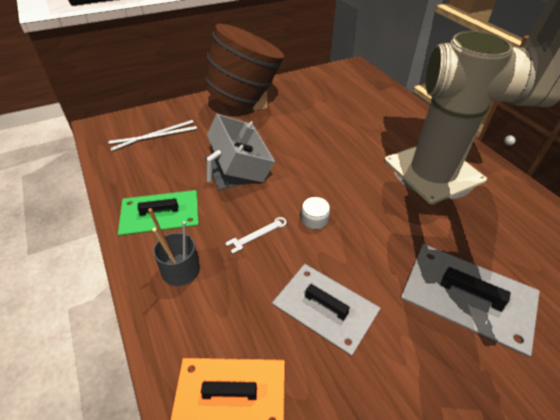

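View pics/top0.png

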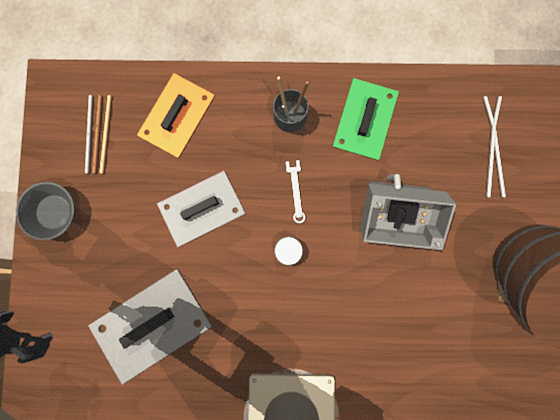

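The scene view shows the small grey cover around px (327,308) and the box around (240,150). In the top view the cover is at (201,209), the box at (408,215), the wrench at (296,190), the tin at (288,251) and the pot at (291,110). The larger grey plate is a decoy.

Run:
```python
import cv2,numpy as np
t=cv2.imread("pics/top0.png");s=cv2.imread("pics/scene0.png")
def c(im,x,y):
    a=cv2.resize(im[y:y+75,x:x+100],None,fx=4,fy=4,interpolation=cv2.INTER_CUBIC)
    for k in range(0,100,10):
        cv2.line(a,(k*4,0),(k*4,6 if (x+k)%50 else 20),(0,255,255),1)
        if k<75: cv2.line(a,(0,k*4),(6 if (y+k)%50 else 20,k*4),(0,255,255),1)
    return a
m=np.vstack([np.hstack([c(t,360,175),c(t,151,170)]),np.hstack([c(s,190,110),c(s,275,265)])])
cv2.imwrite("pics/m.png",m)
```

```text
(no output)
```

View pics/m.png

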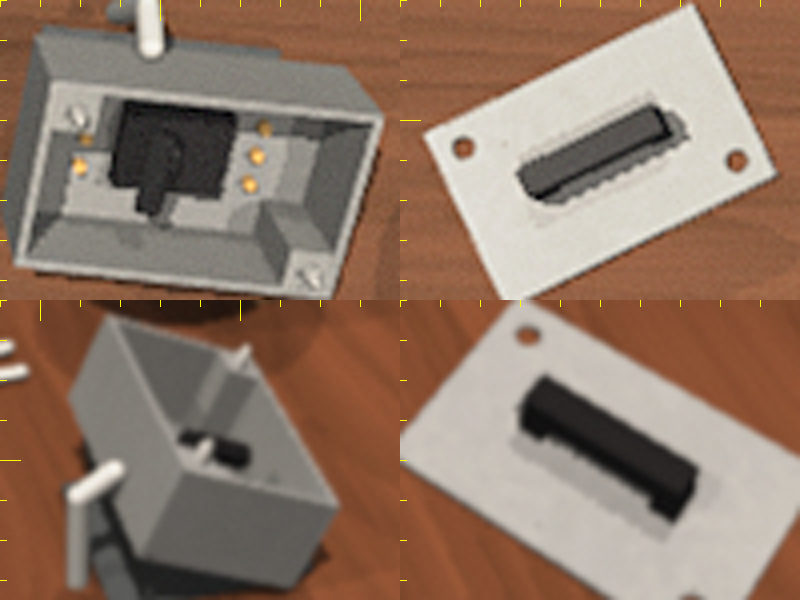

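```bash
cat > h.py <<'E'
import numpy as np
from scipy.spatial.transform import Rotation as R
from scipy.optimize import least_squares
from bench import sensors, optics
CAL={n:optics.get_calibration(n) for n in("top","scene")}
def proj(n,P):
    c=CAL[n];T=np.linalg.inv(c["pose"]);q=np.atleast_2d(P)@T[:3,:3].T+T[:3,3]
    q=q@c["camera_matrix"].T; return q[:,:2]/q[:,2:]
def boxT(p): return R.from_euler("ZY",[p[2],-30],degrees=True).as_matrix(),np.array([p[0],p[1],102])
def covT(p): return R.from_euler("Z",[p[2]],degrees=True).as_matrix()[0],np.array([p[0],p[1],0])
def fit(Tf,obs,p0):
    def res(p):
        A,o=Tf(p);return np.concatenate([(proj(n,A@np.array(P)+o)[0]-uv) for n,P,uv in obs])
    s=least_squares(res,p0,loss="soft_l1");return s.x,s.fun.reshape(-1,2)
E
cat > m.py <<'E'
from h import *
def px(x,y,u,v): return np.array([x+(u+.5)/4-.5,y+(v+.5)/4-.5])
T=lambda u,v:px(360,175,u,v);S=lambda u,v:px(190,110,u,v);TC=lambda u,v:px(151,170,u,v);SC=lambda u,v:px(275,265,u,v)
a,b=63,98
box=[("top",(a,b,0),T(50,80)),("top",(a,-b,0),T(383,118)),("top",(-a,-b,0),T(330,298)),("top",(-a,b,0),T(15,265)),
("scene",(a,-b,0),S(105,18)),("scene",(-a,b,0),S(340,205)),("scene",(a,b,0),S(185,170)),]
cov=[("top",(65,100,5),TC(28,133)),("top",(65,-100,5),TC(290,3)),("top",(-65,-100,5),TC(377,175)),("top",(-65,100,5),TC(105,300)),
("top",(45,80,5),TC(63,147)),("top",(-45,-80,5),TC(336,160)),("scene",(-45,-80,5),SC(127,35)),("scene",(45,80,5),SC(292,300))]
for k in("top","scene",""):
  for Tf,o,p0 in((boxT,box,(450,-270,-5)),(covT,cov,(440,230,27))):
    oo=[x for x in o if k in x[0]]
    p,f=fit(Tf,oo,p0);print(k,p.round(2));print(f.round(1).tolist())
    if k=="" and Tf is boxT:
      A,o2=boxT(p)
      for n in("top","scene"):print(n,proj(n,np.array([(45,80,16),(45,80,0),(-45,-80,16),(-45,-80,0)])@A.T+o2).round(1).tolist())
E
python3 m.py
```

```text
top [ 499.22 -275.89   -5.26]
[[0.2, 0.1], [0.3, -0.7], [-0.2, 0.3], [-0.3, 0.2]]
top [536.41 247.98  27.07]
[[-1.1, -0.2], [0.7, -0.3], [-0.1, -0.3], [0.0, 1.8], [0.1, -0.3], [0.1, 0.1]]
scene [ 501.6  -271.93   -4.59]
[[-0.3, -0.8], [0.2, 0.4], [0.1, 0.1]]
scene [536.22 248.49  27.89]
[[-0.3, -0.9], [0.2, 0.6]]
 [ 499.61 -275.39   -5.12]
[[-0.1, 0.0], [0.0, -1.0], [-0.4, 0.1], [-0.5, 0.1], [0.1, -1.7], [0.1, -0.3], [-0.1, -0.9]]
top [[379.4, 205.2], [378.3, 202.4], [438.2, 245.5], [436.3, 242.2]]
scene [[242.2, 143.9], [239.6, 148.7], [251.4, 120.5], [249.2, 124.9]]
 [536.25 248.15  27.29]
[[-1.1, 0.0], [0.5, -0.3], [-0.2, -0.4], [0.1, 1.9], [0.0, -0.1], [0.1, 0.0], [0.0, -1.1], [-0.3, 0.6]]
```

```bash
cat >> h.py <<'E'
BOX=(499.6,-275.4,-5.1); COV=(536.3,248.2,27.3)
def toolpose(T,p,half=False):
    "tool z=-z of part, tool y=+-x of part; p = TCP in part frame"
    A,o=T; s=-1 if half else 1
    return np.column_stack([s*A[:,1],s*A[:,0],-A[:,2]]),A@np.array(p,float)+o
def cur():
    s=sensors.sense();return R.from_euler("xyz",s["tcp_rot"],degrees=True).as_matrix(),np.array(s["tool_pos"])
def plan(goals,claw,n,start=None,dp=0,dr=3):
    "rows, rounded, to each goal in n[i] steps"
    Rm,p=start or cur();out=[]
    for (G,g),k in zip(goals,n):
        for i in range(k):
            f=1/(k-i)
            w=np.round(R.from_matrix(Rm.T@G).as_rotvec()*f,dr)
            d=np.round(Rm.T@(g-p)*f,dp)
            out.append([*d.tolist(),*w.tolist(),claw])
            p=p+Rm@d;Rm=Rm@R.from_rotvec(w).as_matrix()
    print(len(out),"[%s]"%",".join("[%s]"%",".join("%g"%(v+0) for v in q) for q in out))
    return Rm,p
def rep(T,half=False):
    Rm,p=cur();A,o=T;G,_=toolpose(T,(0,0,0),half);s=sensors.sense()
    print("part",(A.T@(p-o)).round(1),"rot err deg (tool)",np.degrees(R.from_matrix(Rm.T@G).as_rotvec()).round(2),"t",s["time"],"F_part",(A.T@s["ft_force"]).round(1),s["finger_gap"],s["grip_force"])
E
python3 -c "
from h import *
B=boxT(BOX)
plan([toolpose(B,(0,56,130)),toolpose(B,(0,56,30))],1,(20,4))"
```

```text
24 [[-24,-30,1,-0.023,-0.016,0.058,1],[-26,-28,1,-0.023,-0.015,0.058,1],[-28,-27,0,-0.023,-0.016,0.058,1],[-29,-25,0,-0.023,-0.015,0.058,1],[-31,-23,0,-0.023,-0.016,0.058,1],[-32,-21,0,-0.023,-0.015,0.058,1],[-33,-19,0,-0.023,-0.016,0.058,1],[-34,-18,0,-0.023,-0.015,0.058,1],[-35,-16,0,-0.023,-0.016,0.058,1],[-36,-13,1,-0.023,-0.015,0.058,1],[-37,-11,1,-0.023,-0.016,0.058,1],[-37,-9,1,-0.023,-0.015,0.058,1],[-38,-7,2,-0.023,-0.016,0.058,1],[-38,-5,2,-0.023,-0.015,0.058,1],[-38,-3,3,-0.023,-0.016,0.058,1],[-38,-1,3,-0.023,-0.015,0.058,1],[-38,1,4,-0.023,-0.016,0.058,1],[-38,4,4,-0.023,-0.015,0.059,1],[-38,6,5,-0.023,-0.016,0.058,1],[-37,7,6,-0.024,-0.015,0.059,1],[0,0,25,0,0,0,1],[0,0,25,0,0,0,1],[0,0,25,0,0,0,1],[0,0,25,0,0,0,1]]
```

Emit:
apply_moves(
  targets=[
    [-24,-30,1,-0.023,-0.016,0.058,1],
    [-26,-28,1,-0.023,-0.015,0.058,1],
    [-28,-27,0,-0.023,-0.016,0.058,1],
    [-29,-25,0,-0.023,-0.015,0.058,1],
    [-31,-23,0,-0.023,-0.016,0.058,1],
    [-32,-21,0,-0.023,-0.015,0.058,1],
    [-33,-19,0,-0.023,-0.016,0.058,1],
    [-34,-18,0,-0.023,-0.015,0.058,1],
    [-35,-16,0,-0.023,-0.016,0.058,1],
    [-36,-13,1,-0.023,-0.015,0.058,1],
    [-37,-11,1,-0.023,-0.016,0.058,1],
    [-37,-9,1,-0.023,-0.015,0.058,1],
    [-38,-7,2,-0.023,-0.016,0.058,1],
    [-38,-5,2,-0.023,-0.015,0.058,1],
    [-38,-3,3,-0.023,-0.016,0.058,1],
    [-38,-1,3,-0.023,-0.015,0.058,1],
    [-38,1,4,-0.023,-0.016,0.058,1],
    [-38,4,4,-0.023,-0.015,0.059,1],
    [-38,6,5,-0.023,-0.016,0.058,1],
    [-37,7,6,-0.024,-0.015,0.059,1],
  ],
)

```text
time: 2.6
tool_pos: [453.5, -212.9, 214.0]
tcp_rot: [150.6, 0.0, 84.8]
ft_force: [0.7, 0.5, -0.2]
finger_gap: -0.2
grip_force: 0.0
```

Run:
```python
from h import *
import cv2,pickle
c=optics.get_calibration("wrist");im=optics.snapshot("wrist")
pickle.dump(c,open("w0.pkl","wb"));cv2.imwrite("pics/w0.png",im[:,:,::-1])
print(c)
cv2.imwrite("pics/w0b.png",cv2.resize(im[:,:,::-1],(800,600),interpolation=cv2.INTER_CUBIC))
rep(boxT(BOX))
plan([toolpose(boxT(BOX),(0,56,20)),toolpose(boxT(BOX),(0,56,-31))],1,(5,4))
```

```text
{'camera_matrix': array([[325.1922621 ,   0.        , 277.94403512],
       [  0.        , 325.1922621 , 212.68830127],
       [  0.        ,   0.        ,   1.        ]]), 'pose': array([[ 8.68044557e-01, -2.37196624e-01,  4.36160989e-01,
         3.91776028e+02],
       [-7.92721812e-02, -9.33440385e-01, -3.49864216e-01,
        -1.28522213e+02],
       [ 4.90116893e-01,  2.69122296e-01, -8.29070939e-01,
         3.39364484e+02],
       [ 0.00000000e+00,  0.00000000e+00,  0.00000000e+00,
         1.00000000e+00]])}
part [ 11.6  55.  122.2] rot err deg (tool) [-0.57  0.3  -0.29] t 2.65 F_part [-1.3 -1.  -0.2] -0.022020113383637456 0.0
9 [[0,-2,20,-0.002,0.001,-0.001,1],[0,-2,21,-0.002,0.001,-0.001,1],[0,-2,20,-0.002,0.001,-0.001,1],[1,-3,21,-0.002,0.001,-0.001,1],[0,-2,20,-0.002,0.001,-0.001,1],[0,0,13,0,0,0,1],[0,0,13,0,0,0,1],[0,0,13,0,0,0,1],[0,0,12,0,0,0,1]]
```

View pics/w0b.png

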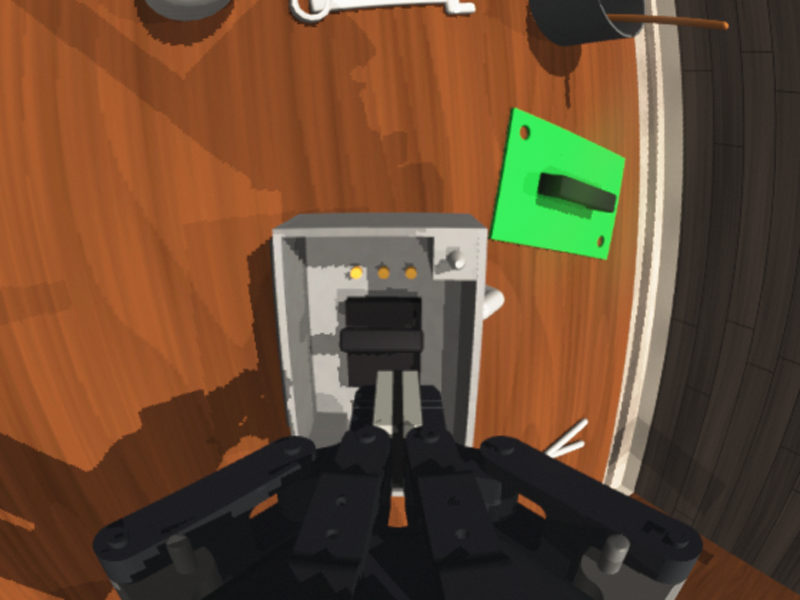

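The wrist view shows the box rim corners at (273,229) and (488,228), pin0's tip near (457,256) and the crossbar at (382,341).

```bash
cat >> h.py <<'E'
import pickle
def projw(c,P):
    T=np.linalg.inv(c["pose"]);q=np.atleast_2d(P)@T[:3,:3].T+T[:3,3]
    K=c["camera_matrix"];h=np.hypot(q[:,0],q[:,1]);th=np.arctan2(h,q[:,2])
    return K[:2,2]+K[0,0]*(th/h)[:,None]*q[:,:2]
E
python3 - <<'E'
from h import *
c=pickle.load(open("w0.pkl","rb"))
A,o=boxT(BOX);f=1/0.7
P=np.array([(-63,98,0),(63,98,0),(45,80,16),(45,80,0),(0,21.1,-25.4)])
print((projw(c,P@A.T+o)*f).round(1).tolist())
obs=np.array([(273,229),(488,228),(458,258)])*.7;P3=P[:3]
def res(p):
    A,o=boxT((p[0],p[1],BOX[2]));return (projw(c,P3@A.T+o)-obs).ravel()
s=least_squares(res,BOX[:2]);print(s.x,s.fun/.7)
E
```

```text
[[271.5, 226.7], [486.1, 225.7], [457.8, 261.6], [454.7, 255.5], [381.0, 333.1]]
[ 500.42065822 -275.72304645] [-0.07810633 -2.0490343  -0.85917068 -1.96570666  0.98866585  3.83216352]
```

Emit:
apply_moves(
  targets=[
    [0,-2,20,-0.002,0.001,-0.001,1],
    [0,-2,21,-0.002,0.001,-0.001,1],
    [0,-2,20,-0.002,0.001,-0.001,1],
    [1,-2,21,-0.002,0.001,-0.001,1],
    [0,0,10,0,0,0,1],
    [0,0,0,0,0,0,1],
    [0,0,0,0,0,0,1],
  ],
)

```text
time: 3.52
tool_pos: [492.2, -214.2, 131.2]
tcp_rot: [150.2, 0.0, 85.2]
ft_force: [-0.4, 1.1, 0.1]
finger_gap: 0.0
grip_force: 0.0
```

```bash
python3 -c "
from h import *
rep(boxT(BOX))
plan([toolpose(boxT(BOX),(0,56,-31)),toolpose(boxT(BOX),(0,14,-31))],1,(5,6))"
```

```text
part [ 3.5 60.3 31.7] rot err deg (tool) [-0.16 -0.13  0.28] t 3.525 F_part [-0.4  1.   0.3] 0.04175783972806314 0.0
11 [[-1,-1,13,-0.001,0,0.001,1],[-1,-1,12,0,-0.001,0.001,1],[-1,0,13,-0.001,0,0.001,1],[-1,-1,12,0,-0.001,0.001,1],[0,0,13,-0.001,0,0.001,1],[-7,0,0,0,0,0,1],[-7,0,0,0,0,0,1],[-7,0,0,0,0,0,1],[-7,0,0,0,0,0,1],[-7,0,0,0,0,0,1],[-7,0,0,0,0,0,1]]
```

Emit:
apply_moves(
  targets=[
    [-1,-1,13,-0.001,0,0.001,1],
    [-1,-1,12,0,-0.001,0.001,1],
    [-1,0,13,-0.001,0,0.001,1],
    [-1,-1,12,0,-0.001,0.001,1],
    [0,0,13,-0.001,0,0.001,1],
    [0,0,0,0,0,0,1],
    [-7,0,0,0,0,0,1],
    [-7,0,0,0,0,0,1],
    [-7,0,0,0,0,0,1],
    [-7,0,0,0,0,0,1],
    [-7,0,0,0,0,0,1],
    [-7,0,0,0,0,0,1],
    [0,0,0,0,0,0,1],
    [0,0,0,0,0,0,1],
  ],
)

```text
time: 5.28
tool_pos: [516.5, -262.5, 74.2]
tcp_rot: [150.0, -0.0, 84.9]
ft_force: [0.1, -0.7, 0.2]
finger_gap: -0.2
grip_force: 0.0
```

```bash
python3 -c "
from h import *
rep(boxT(BOX))"
```

```text
part [ -0.3  14.4 -32. ] rot err deg (tool) [-0.03 -0.01 -0.04] t 5.275 F_part [ 0.2 -0.7  0.1] -0.1594288255925272 0.0
```

Emit:
apply_moves(
  targets=[
    [-4,0,0,0,0,0,1],
    [-4,0,0,0,0,0,1],
    [-3,0,0,0,0,0,1],
    [-3,0,0,0,0,0,1],
    [0,0,0,0,0,0,1],
    [0,0,0,0,0,0,1],
  ],
)

```text
time: 6.02
tool_pos: [515.2, -276.3, 74.1]
tcp_rot: [150.0, -0.0, 84.9]
ft_force: [-0.6, 1.4, -1.6]
finger_gap: 0.1
grip_force: 0.7
```

```bash
python3 -c "
from h import *
rep(boxT(BOX))"
```

```text
part [ -0.4   0.5 -32. ] rot err deg (tool) [-0.04 -0.03 -0.03] t 6.025 F_part [-1.5  1.3 -1.1] 0.13725027684750732 0.6707809679210186
```

Emit:
apply_moves(
  targets=[
    [-1,0,0,0,0,0,1],
    [-1,0,0,0,0,0,1],
    [-1,0,0,0,0,0,1],
    [0,0,0,0,0,0,1],
  ],
)

```text
time: 6.52
tool_pos: [515.1, -277.4, 73.8]
tcp_rot: [150.1, -0.2, 85.0]
ft_force: [1.4, 10.0, 1.9]
finger_gap: -0.0
grip_force: 5.1
```

Emit:
apply_moves(
  targets=[
    [-1,0,0,0,0,0,1],
    [-1,0,0,0,0,0,1],
    [0,0,0,0,0,0,1],
  ],
)

```text
time: 6.9
tool_pos: [515.1, -277.7, 73.7]
tcp_rot: [150.1, -0.4, 85.1]
ft_force: [0.0, 18.1, 6.3]
finger_gap: -0.2
grip_force: 9.0
```

```bash
python3 -c "
from h import *
rep(boxT(BOX))
C=covT(COV)
s=plan([toolpose(boxT(BOX),(0,5,-31))],1,(1,))
s=plan([toolpose(boxT(BOX),(0,5,90))],0,(5,),s)
G=toolpose(C,(0,0,200))
s=plan([G],0,(18,),s)"
```

```text
part [ -0.6  -0.9 -32.4] rot err deg (tool) [-0.1  -0.41 -0.02] t 6.9 F_part [ 1.8 18.   6.2] -0.1727860858956337 8.956920728087425
1 [[6,1,-1,-0.002,-0.007,0,1]]
5 [[0,0,-24,0,0,0,0],[0,0,-24,0,0,0,0],[0,0,-24,0,0,0,0],[0,0,-25,0,0,0,0],[0,0,-24,0,0,0,0]]
18 [[29,2,0,0.028,0.008,-0.031,0],[29,3,0,0.028,0.008,-0.031,0],[29,4,0,0.028,0.008,-0.031,0],[28,5,0,0.028,0.008,-0.031,0],[28,6,1,0.028,0.008,-0.031,0],[28,7,1,0.028,0.008,-0.031,0],[28,8,1,0.028,0.008,-0.031,0],[28,8,0,0.028,0.008,-0.031,0],[27,9,0,0.028,0.009,-0.031,0],[27,10,1,0.029,0.008,-0.03,0],[27,11,0,0.028,0.009,-0.031,0],[26,12,0,0.029,0.008,-0.03,0],[26,13,0,0.028,0.009,-0.031,0],[26,13,0,0.029,0.008,-0.03,0],[25,14,0,0.028,0.009,-0.031,0],[25,15,0,0.029,0.008,-0.03,0],[25,16,0,0.028,0.009,-0.031,0],[24,17,-1,0.029,0.008,-0.03,0]]
```

Emit:
apply_moves(
  targets=[
    [10,1,-1,0,0,0,1],
    [0,0,-24,0,0,0,1],
    [0,0,-24,0,0,0,1],
    [0,0,-24,0,0,0,1],
    [0,0,-25,0,0,0,1],
    [0,0,-24,0,0,0,0],
    [29,2,0,0.028,0.008,-0.031,0],
    [29,3,0,0.028,0.008,-0.031,0],
    [29,4,0,0.028,0.008,-0.031,0],
    [28,5,0,0.028,0.008,-0.031,0],
  ],
)

```text
time: 8.15
tool_pos: [473.7, -151.2, 186.6]
tcp_rot: [156.5, 1.6, 92.1]
ft_force: [0.0, 0.6, -0.4]
finger_gap: 85.4
grip_force: 0.0
```

Run:
```python
from h import *
import cv2
c=optics.get_calibration("wrist");w=optics.snapshot("wrist");t=optics.snapshot("top")
pickle.dump(c,open("w1.pkl","wb"))
f=lambda a,k:cv2.resize(a,None,fx=k,fy=k,interpolation=cv2.INTER_CUBIC)
a=f(t[170:250,355:465],3.6)[:300,:396]
b=f(w,400/560)[:300]
m=np.zeros((300,800,3),np.uint8);m[:a.shape[0],:a.shape[1]]=a;m[:b.shape[0],400:]=b
cv2.imwrite("pics/sw.png",m[:,:,::-1])
A,o=boxT(BOX)
for y in(21.1,-21.1):
    q=np.array([(28,y,-17),(-28,y,-17)])@A.T+o
    print(y,((proj("top",q)-[355,170])*3.6).round().tolist())
plan([toolpose(covT(COV),(0,0,200))],0,(16,))
```

```text
21.1 [[162.0, 138.0], [145.0, 211.0]]
-21.1 [[225.0, 144.0], [206.0, 217.0]]
16 [[25,5,1,0.025,0.007,-0.027,0],[25,6,1,0.025,0.007,-0.027,0],[24,6,1,0.025,0.007,-0.027,0],[24,7,1,0.025,0.007,-0.027,0],[24,8,0,0.025,0.007,-0.026,0],[24,8,0,0.025,0.007,-0.027,0],[23,9,0,0.025,0.008,-0.027,0],[23,10,0,0.025,0.007,-0.026,0],[23,10,0,0.025,0.008,-0.027,0],[23,11,0,0.025,0.007,-0.026,0],[22,11,0,0.025,0.008,-0.027,0],[22,12,0,0.025,0.007,-0.026,0],[22,13,0,0.024,0.007,-0.027,0],[22,13,0,0.025,0.008,-0.026,0],[21,14,0,0.024,0.008,-0.027,0],[21,15,0,0.025,0.007,-0.026,0]]
```

View pics/sw.png

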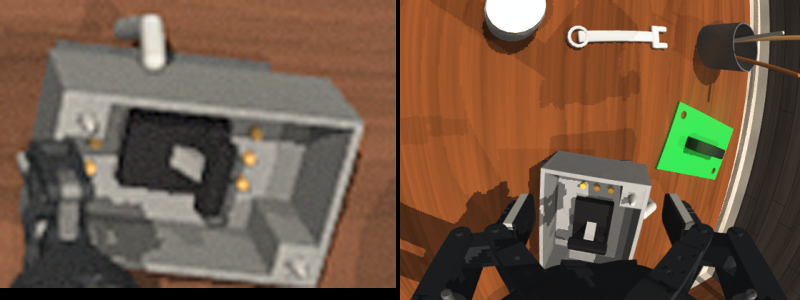

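The crossbar end is at (210,217) in the crop, which matches the predicted "on" position of (206,217). The switch is thrown, so I go to the cover.

Emit:
apply_moves(
  targets=[
    [25,5,1,0.025,0.007,-0.027,0],
    [25,6,1,0.025,0.007,-0.027,0],
    [24,6,1,0.025,0.007,-0.027,0],
    [24,7,1,0.025,0.007,-0.027,0],
    [24,8,0,0.025,0.007,-0.026,0],
    [24,8,0,0.025,0.007,-0.027,0],
    [23,9,0,0.025,0.008,-0.027,0],
    [23,10,0,0.025,0.007,-0.026,0],
    [23,10,0,0.025,0.008,-0.027,0],
    [23,11,0,0.025,0.007,-0.026,0],
    [22,11,0,0.025,0.008,-0.027,0],
    [22,12,0,0.025,0.007,-0.026,0],
    [22,13,0,0.024,0.007,-0.027,0],
    [22,13,0,0.025,0.008,-0.026,0],
    [21,14,0,0.024,0.008,-0.027,0],
    [21,15,0,0.025,0.007,-0.026,0],
    [0,0,0,0,0,0,0],
    [0,0,0,0,0,0,0],
  ],
)

```text
time: 10.5
tool_pos: [536.8, 246.2, 198.8]
tcp_rot: [-180.0, -0.1, 117.1]
ft_force: [-0.8, -0.7, 0.7]
finger_gap: 85.2
grip_force: 0.0
```

Run:
```python
from h import *
import cv2
C=covT(COV);rep(C)
c=optics.get_calibration("wrist");w=optics.snapshot("wrist")
pickle.dump(c,open("w2.pkl","wb"))
cv2.imwrite("pics/w2.png",cv2.resize(w,(800,600),interpolation=cv2.INTER_CUBIC)[:,:,::-1])
A,o=C
P=np.array([(45,80,5),(-45,-80,5),(65,100,5),(-65,100,5),(0,50,37),(0,-50,37)])
print((projw(c,P@A.T+o)/.7).round(1).tolist())
s=plan([toolpose(C,(0,0,60)),toolpose(C,(0,0,10))],0,(6,4))
```

```text
part [ -0.5  -2.  198.8] rot err deg (tool) [-0.04 -0.11 -0.22] t 10.5 F_part [-1.  -0.2  0.7] 85.18083657901896 0.0
[[459.9, 154.2], [341.9, 360.0], [487.5, 128.0], [306.9, 128.6], [397.4, 198.4], [397.9, 340.7]]
10 [[0,0,23,0,0,-0.001,0],[0,0,23,0,0,-0.001,0],[0,0,23,0,0,-0.001,0],[1,0,23,0,-0.001,0,0],[0,0,23,0,0,-0.001,0],[1,1,24,-0.001,-0.001,0,0],[0,0,12,0,0,0,0],[0,0,13,0,0,0,0],[0,0,12,0,0,0,0],[0,0,13,0,0,0,0]]
```

View pics/w2.png

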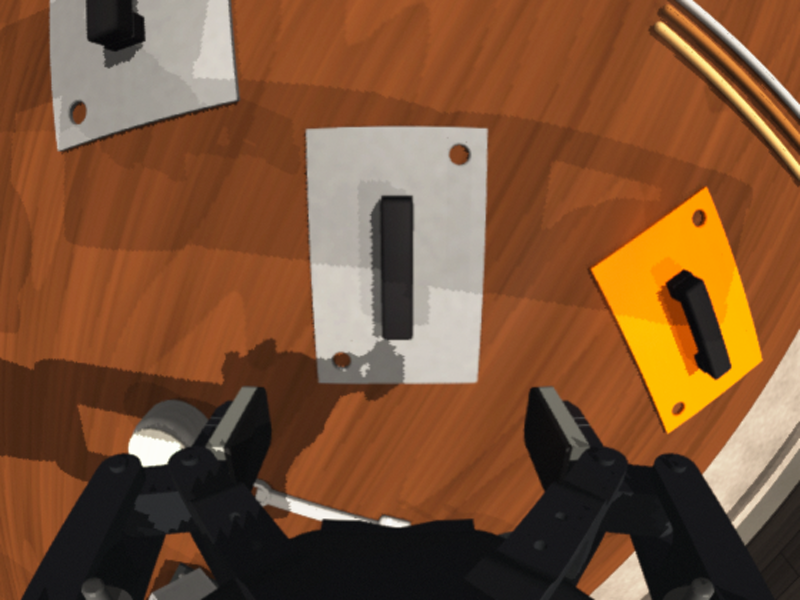

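The wrist view puts the cover's holes at (459,154) and (342,360), within a pixel of prediction. I'll grasp it.

Emit:
apply_moves(
  targets=[
    [0,0,23,0,0,-0.001,0],
    [0,0,23,0,0,-0.001,0],
    [0,0,23,0,0,-0.001,0],
    [1,0,23,0,-0.001,0,0],
    [0,0,23,0,0,-0.001,0],
    [1,1,24,-0.001,-0.001,0,0],
    [0,0,12,0,0,0,0],
    [0,0,13,0,0,0,0],
    [0,0,12,0,0,0,0],
    [0,0,12,0,0,0,0],
    [0,0,0,0,0,0,0],
    [0,0,0,0,0,0,1],
    [0,0,0,0,0,0,1],
    [0,0,0,0,0,0,1],
    [0,0,0,0,0,0,1],
    [0,0,0,0,0,0,1],
  ],
  force=80,
)

```text
time: 12.55
tool_pos: [536.6, 249.7, 11.7]
tcp_rot: [179.9, -0.0, 117.4]
ft_force: [-0.1, -0.2, 4.5]
finger_gap: 20.8
grip_force: 80.0
```

Run:
```python
from h import *
C=covT(COV);rep(C)
# cover pose in the tool at grasp (cover still flat on the bench)
Rm,p=cur();A,o=C
x=(A.T@(p-o)); rel=A.T@Rm
pickle.dump((x,rel),open("grasp.pkl","wb"));print(x)
B=boxT(BOX)
up=(Rm,p+[0,0,200])
s=plan([up],1,(6,))
# goal tool pose: box frame * grasp
G=lambda z:(B[0]@rel,B[0]@(x+[0,0,z])+B[1])
mid=(G(0)[0],np.array([470,0,230.]))
s=plan([G(110)],1,(22,),s)
```

```text
part [ 1.   1.2 11.7] rot err deg (tool) [ 0.06 -0.    0.07] t 12.55 F_part [-0.2 -0.1  4.5] 20.82896905340208 80.0381076335907
[ 0.99709434  1.17852132 11.6958005 ]
6 [[0,0,-33,0,0,0,1],[0,0,-33,0,0,0,1],[0,0,-33,0,0,0,1],[0,0,-34,0,0,0,1],[0,0,-33,0,0,0,1],[0,0,-34,0,0,0,1]]
22 [[-19,-15,0,-0.023,-0.007,0.025,1],[-19,-14,0,-0.023,-0.007,0.025,1],[-20,-14,0,-0.023,-0.007,0.025,1],[-20,-13,0,-0.023,-0.007,0.025,1],[-20,-13,-1,-0.023,-0.007,0.025,1],[-21,-12,-1,-0.023,-0.007,0.025,1],[-21,-12,-1,-0.023,-0.007,0.025,1],[-21,-11,-1,-0.023,-0.007,0.025,1],[-21,-11,-1,-0.023,-0.007,0.025,1],[-22,-10,-1,-0.023,-0.007,0.025,1],[-22,-9,-1,-0.023,-0.007,0.025,1],[-22,-9,-1,-0.023,-0.007,0.025,1],[-22,-8,-1,-0.023,-0.007,0.025,1],[-23,-8,-1,-0.023,-0.006,0.025,1],[-23,-7,-1,-0.023,-0.007,0.025,1],[-23,-6,-2,-0.023,-0.006,0.025,1],[-23,-6,-1,-0.023,-0.007,0.026,1],[-23,-5,-1,-0.023,-0.006,0.025,1],[-24,-5,-2,-0.024,-0.007,0.026,1],[-24,-4,-1,-0.023,-0.006,0.025,1],[-24,-3,-2,-0.024,-0.007,0.026,1],[-23,-3,-1,-0.023,-0.006,0.025,1]]
```

Emit:
apply_moves(
  targets=[
    [0,0,-20,0,0,0,1],
    [0,0,-33,0,0,0,1],
    [0,0,-33,0,0,0,1],
    [0,0,-34,0,0,0,1],
    [0,0,-33,0,0,0,1],
    [0,0,-34,0,0,0,1],
    [0,0,-13,0,0,0,1],
  ],
)

```text
time: 13.42
tool_pos: [537.2, 249.8, 214.5]
tcp_rot: [179.8, 0.0, 117.4]
ft_force: [0.8, 0.3, -2.8]
finger_gap: 20.6
grip_force: 79.3
```

Emit:
apply_moves(
  targets=[
    [-19,-15,0,-0.023,-0.007,0.025,1],
    [-19,-14,0,-0.023,-0.007,0.025,1],
    [-20,-14,0,-0.023,-0.007,0.025,1],
    [-20,-13,0,-0.023,-0.007,0.025,1],
    [-20,-13,-1,-0.023,-0.007,0.025,1],
    [-21,-12,-1,-0.023,-0.007,0.025,1],
    [-21,-12,-1,-0.023,-0.007,0.025,1],
    [-21,-11,-1,-0.023,-0.007,0.025,1],
    [-21,-11,-1,-0.023,-0.007,0.025,1],
    [-22,-10,-1,-0.023,-0.007,0.025,1],
    [-22,-9,-1,-0.023,-0.007,0.025,1],
    [-22,-9,-1,-0.023,-0.007,0.025,1],
    [-22,-8,-1,-0.023,-0.007,0.025,1],
    [-23,-8,-1,-0.023,-0.006,0.025,1],
    [-23,-7,-1,-0.023,-0.007,0.025,1],
    [-23,-6,-2,-0.023,-0.006,0.025,1],
    [-23,-6,-1,-0.023,-0.007,0.026,1],
    [-23,-5,-1,-0.023,-0.006,0.025,1],
    [-24,-5,-2,-0.024,-0.007,0.026,1],
    [-24,-4,-1,-0.023,-0.006,0.025,1],
  ],
)

```text
time: 15.92
tool_pos: [447.6, -222.3, 206.2]
tcp_rot: [152.8, 0.7, 87.8]
ft_force: [1.3, 1.0, -2.0]
finger_gap: 20.5
grip_force: 79.3
```

```bash
cat >> h.py <<'E'
try: GX,GR=pickle.load(open("grasp.pkl","rb")); GX=np.array([0.4,GX[1],GX[2]])
except Exception: pass
def Gp(z,dx=0,dy=0):
    A,o=boxT(BOX);return A@GR,A@(GX+[dx,dy,z])+o
def repg():
    "held cover's origin in the box frame"
    Rm,p=cur();A,o=boxT(BOX);s=sensors.sense();Cr=Rm@GR.T
    print("cover in box",(A.T@(p-Cr@GX-o)).round(1),"rot deg",np.degrees(R.from_matrix(A.T@Cr).as_rotvec()).round(2),"t",s["time"],"F_box",(A.T@s["ft_force"]).round(1),"gap",round(s["finger_gap"],1),round(s["grip_force"],1))
E
python3 - <<'E'
from h import *
repg();s=plan([Gp(60)],1,(6,))
E
```

```text
cover in box [  2.2  47.2 106.8] rot deg [0.75 2.81 2.87] t 15.925 F_box [-0.   1.1 -2.3] gap 20.5 79.3
6 [[-8,0,8,-0.008,-0.002,0.008,1],[-8,-1,8,-0.008,-0.002,0.008,1],[-8,0,8,-0.008,-0.002,0.009,1],[-8,-1,7,-0.008,-0.002,0.008,1],[-8,0,8,-0.009,-0.003,0.009,1],[-7,-1,7,-0.008,-0.002,0.008,1]]
```

Emit:
apply_moves(
  targets=[
    [-8,0,8,-0.008,-0.002,0.008,1],
    [-8,-1,8,-0.008,-0.002,0.008,1],
    [-8,0,8,-0.008,-0.002,0.009,1],
    [-8,-1,7,-0.008,-0.002,0.008,1],
    [-8,0,8,-0.009,-0.003,0.009,1],
    [-7,-1,7,-0.008,-0.002,0.008,1],
    [0,0,0,0,0,0,1],
    [0,0,0,0,0,0,1],
  ],
)

```text
time: 16.92
tool_pos: [464.9, -270.3, 165.8]
tcp_rot: [149.9, 0.1, 85.0]
ft_force: [0.7, 0.0, -2.8]
finger_gap: 20.5
grip_force: 79.3
```

Run:
```python
from h import *
import cv2
repg();s=plan([Gp(30)],1,(4,))
c=optics.get_calibration("wrist");w=optics.snapshot("wrist");sc=optics.snapshot("scene");t=optics.snapshot("top")
Rm,p=cur();pickle.dump((c,Rm,p),open("w3.pkl","wb"))
f=lambda a,k:cv2.resize(a,None,fx=k,fy=k,interpolation=cv2.INTER_CUBIC)
m=np.zeros((600,800,3),np.uint8)
m[:300,:400]=f(t[165:265,350:483],3.01)[:300,:400]
m[300:,:400]=f(sc[75:175,180:313],3.01)[:300,:400]
m[:300,400:]=f(w,400/560)[:300]
m[300:,400:]=f(w[130:280,180:380],2)
cv2.imwrite("pics/w3.png",m[:,:,::-1])
A,o=boxT(BOX);Cr=Rm@GR.T;co=p-Cr@GX
H=np.array([(45,80,5),(-45,-80,5),(65,100,5),(65,-100,5),(-65,100,5),(-65,-100,5)])@Cr.T+co
print("top",((proj("top",H)-[350,165])*3.01).round(1).tolist())
print("scene",((proj("scene",H)-[180,75])*3.01+[0,300]).round(1).tolist())
print("wrist zoom",((projw(c,H)-[180,130])*2+[400,300]).round(1).tolist())
```

```text
cover in box [ 1.2  0.8 61. ] rot deg [-0.01 -0.03  0.06] t 16.925 F_box [-0.8  0.1 -2.7] gap 20.5 79.3
4 [[0,0,8,0,0,0,1],[0,0,8,0,0,0,1],[0,-1,8,0,0,0.001,1],[-1,0,7,0.001,0,0,1]]
top [[98.9, 147.4], [284.9, 273.5], [76.8, 120.2], [351.2, 147.9], [46.1, 271.6], [304.2, 298.2]]
scene [[211.1, 460.2], [236.1, 394.5], [198.6, 467.4], [132.3, 351.6], [320.9, 501.9], [245.9, 389.9]]
wrist zoom [[784.4, 265.5], [454.5, 788.5], [864.6, 189.7], [778.4, 822.6], [318.8, 190.3], [406.5, 821.8]]
```

View pics/w3.png

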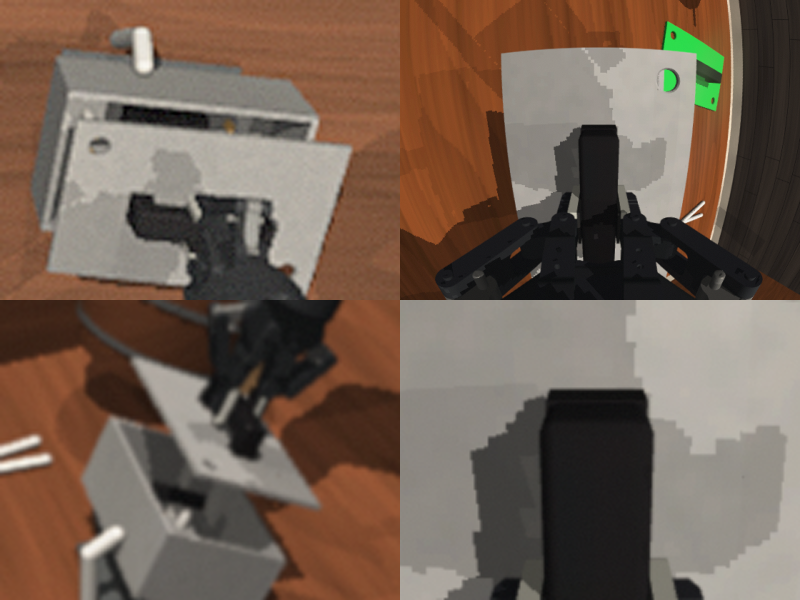

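The held cover matches prediction: top-view hole seen at (99,146) against (99,147), and scene corner seen at (318,505) against (321,502). I'll lower it.

Emit:
apply_moves(
  targets=[
    [0,0,8,0,0,0,1],
    [-1,-1,8,0,0,0,1],
    [0,0,8,0,0,0,1],
    [0,0,8,0,0,0,1],
    [0,0,8,0,0,0,1],
    [0,0,0,0,0,0,1],
    [0,0,0,0,0,0,1],
  ],
)

```text
time: 17.95
tool_pos: [484.0, -273.1, 130.7]
tcp_rot: [149.9, 0.1, 85.0]
ft_force: [0.4, 0.2, -2.3]
finger_gap: 20.6
grip_force: 79.3
```

```bash
python3 -c "
from h import *
repg()"
```

```text
cover in box [ 0.3 -0.2 21. ] rot deg [-0.01 -0.03  0.07] t 17.95 F_box [-0.9  0.3 -2.2] gap 20.6 79.3
```

Emit:
apply_moves(
  targets=[
    [0,0,3,0,0,0,1],
    [0,0,3,0,0,0,1],
    [0,0,3,0,0,0,1],
    [0,0,3,0,0,0,1],
    [0,0,0,0,0,0,1],
  ],
)

```text
time: 18.58
tool_pos: [489.9, -273.4, 119.8]
tcp_rot: [149.9, 0.1, 85.0]
ft_force: [0.6, -0.0, -1.2]
finger_gap: 20.4
grip_force: 79.3
```

```bash
python3 -c "
from h import *
repg()"
```

```text
cover in box [-0.1 -0.   8.6] rot deg [ 0.01 -0.    0.06] t 18.575 F_box [-0.   0.  -1.3] gap 20.4 79.3
```

Emit:
apply_moves(
  targets=[
    [0,0,2,0,0,0,1],
    [0,0,2,0,0,0,1],
    [0,0,2,0,0,0,1],
    [0,0,1,0,0,0,1],
    [0,0,1,0,0,0,1],
    [0,0,0,0,0,0,1],
  ],
)

```text
time: 19.32
tool_pos: [494.0, -273.9, 113.2]
tcp_rot: [149.9, 0.1, 85.0]
ft_force: [0.2, -0.1, -2.3]
finger_gap: 20.5
grip_force: 79.3
```

Run:
```python
from h import *
import cv2
repg()
w=optics.snapshot("wrist");sc=optics.snapshot("scene");t=optics.snapshot("top")
f=lambda a,k:cv2.resize(a,None,fx=k,fy=k,interpolation=cv2.INTER_CUBIC)
m=np.zeros((600,800,3),np.uint8)
m[:300,:400]=f(t[165:265,350:483],3.01)[:300,:400]
m[300:,:400]=f(sc[85:185,180:313],3.01)[:300,:400]
m[:300,400:]=f(w,400/560)[:300]
m[300:,400:]=f(w[60:210,300:500],2)
cv2.imwrite("pics/w4.png",m[:,:,::-1])
```

```text
cover in box [ 0.2 -0.2  0.9] rot deg [-0.01 -0.03  0.07] t 19.325 F_box [-1.  -0.1 -2.1] gap 20.5 79.3
```

View pics/w4.png

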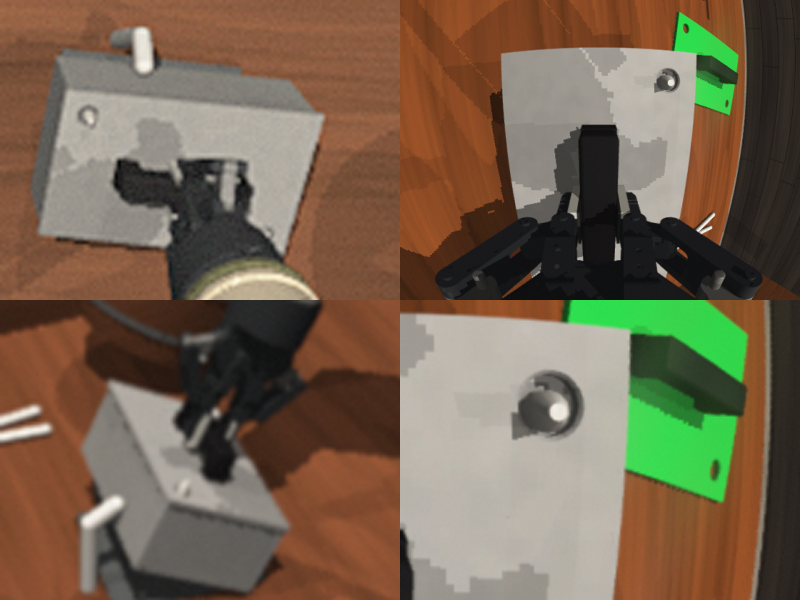

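Pin0 is through its hole (wrist zoom at (548,408)) and the plate is almost flush. I'll press lightly until it makes contact.

Emit:
apply_moves(
  targets=[
    [0,0,1,0,0,0,1],
    [0,0,1,0,0,0,1],
    [0,0,0,0,0,0,1],
  ],
)

```text
time: 19.85
tool_pos: [494.4, -274.0, 112.9]
tcp_rot: [150.0, 0.1, 85.1]
ft_force: [-29.3, 10.6, 24.6]
finger_gap: 20.8
grip_force: 84.5
```

```bash
python3 -c "
from h import *
repg()"
```

```text
cover in box [ 0.5 -0.3  0.4] rot deg [0.02 0.02 0.15] t 19.85 F_box [-13.8   8.   36.3] gap 20.8 84.5
```

Emit:
apply_moves(
  targets=[
    [0,0,-1,0,0,0,1],
    [0,0,0,0,0,0,1],
    [0,0,0,0,0,0,0.75],
    [0,0,0,0,0,0,0.6],
    [0,0,0,0,0,0,0.4],
    [0,0,0,0,0,0,0.2],
    [0,0,0,0,0,0,0],
    [0,0,0,0,0,0,0],
  ],
  force=40,
)

```text
time: 20.85
tool_pos: [494.5, -274.0, 112.4]
tcp_rot: [149.9, 0.1, 85.0]
ft_force: [-0.7, 0.4, 0.4]
finger_gap: 85.4
grip_force: 0.0
```

Released. I'll back straight out along the face normal and check.

Emit:
apply_moves(
  targets=[
    [0,0,-5,0,0,0,0],
    [0,0,-10,0,0,0,0],
    [0,0,-20,0,0,0,0],
    [0,0,-30,0,0,0,0],
    [0,0,-30,0,0,0,0],
    [30,-20,-20,0,0,0,0],
    [40,-30,-10,0,0,0,0],
    [40,-30,0,0,0,0,0],
    [40,-10,0,0,0,0,0],
    [0,0,0,0,0,0,0],
    [0,0,0,0,0,0,0],
  ],
)

```text
time: 22.22
tool_pos: [408.6, -139.7, 149.8]
tcp_rot: [151.3, -1.1, 85.7]
ft_force: [-1.4, 0.5, -0.7]
finger_gap: 85.5
grip_force: 0.0
```

Run:
```python
from h import *
import cv2
sc=optics.snapshot("scene");t=optics.snapshot("top")
f=lambda a,k:cv2.resize(a,None,fx=k,fy=k,interpolation=cv2.INTER_CUBIC)
m=np.zeros((600,800,3),np.uint8)
m[:300,:400]=f(t[165:265,350:483],3.01)[:300,:400]
m[300:,:400]=f(sc[85:185,180:313],3.01)[:300,:400]
m[:300,400:]=f(t,400/560)[:300]
m[300:,400:]=f(sc,400/560)[:300]
cv2.imwrite("pics/end.png",m[:,:,::-1])
A,o=boxT(BOX)
H=np.array([(65,100,5),(65,-100,5),(-65,-100,5),(-65,100,5),(45,80,16),(-45,-80,16)])@A.T+o
print(((proj("top",H)-[350,165])*3.01).round(1).tolist());print(((proj("scene",H)-[180,85])*3.01+[0,300]).round(1).tolist())
s=sensors.sense();print(s["time"],s["ft_force"])
```

```text
[[65.3, 89.2], [322.8, 115.4], [279.9, 258.9], [36.8, 233.7], [88.4, 120.9], [265.6, 242.2]]
[[169.0, 495.6], [108.1, 376.6], [220.4, 410.4], [290.2, 524.9], [187.2, 477.2], [215.0, 406.8]]
22.325 [-0.00371452  0.28794811  0.40752506]
```

View pics/end.png

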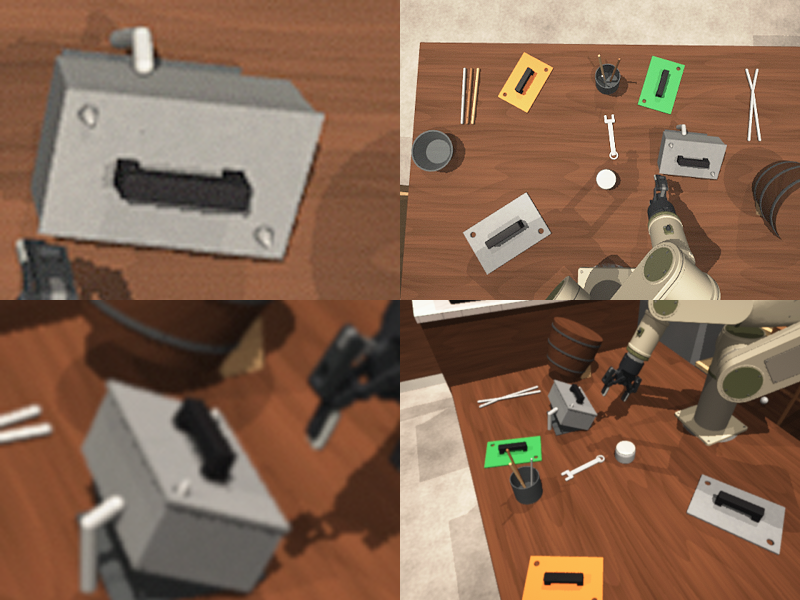

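The cover is flat with both pins through, at (88,117) and (263,237). The wrench, tin and pot haven't moved, and the arm is clear.

```bash
python3 -c "
from bench import r
print(r.hand_in())"
```

```text
the job is handed in; nothing more can be done
None
```

The switch is thrown fully to the robot's right, and the cover sits flat on the box with both pins through its holes; the wrench, tin and brush pot were left where they were, and the job is handed in at about 22 s.

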